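Put the wooden utensils away in their cut-out tray

TASK

Put the wooden spatula and the wooden spoon from the worktop away in the cut-out utensil tray: lay each one in the pocket cut to its own outline, head in the head-shaped part, so that it lies flat on the pocket's floor. Let go of both.

Things in the scene. Friction and masses are not known exactly. Their poses are not given: they have to be found in the camera images.
- spatula_pocket (a point): Spatula's pocket in the fixed dark-wood tray (310x240x18 mm). Point on its light floor, 4 mm over the worktop, 14 mm deep, at the middle of a 56 mm wide groove across the tray (fingers fit in). x points to the head end. From here: handle slot 36 wide back to x -108, head rectangular, 92 wide, x +42 to +128. Spatula's origin belongs here, its x along this x; 8 mm play all round.
- spoon_pocket (a point): Spoon's pocket in the same tray, parallel to the other, 120 mm to its right (-y). Point on its floor, 4 mm over the worktop, 14 mm deep, in the same finger groove. x points to the head end. From here: handle slot 36 mm wide back to x -143, head roundish, 64 wide, x +66 to +130. Spoon's origin belongs here, its x along this x; 8 mm play all round. Reversed or swapped tools do not go in.
- spatula: Loose light-wood slotted spatula lying flat, 220 mm long, about 90 g: handle 20 wide, 18 high, x -100 to +32; low neck; flat blade 76 wide, 5 thick, x +50 to +120. Origin: on the underside on the handle's centre line near the centre of mass, where to grip it (across y). x points to the blade, z up.
- spoon: Loose light-wood spoon lying flat, 257 mm long, about 90 g: handle 20 wide, 18 high, x -135 to +77; round bowl 48 across, 16 high, centred at x +98. Origin: on the underside on the handle's centre line near the centre of mass, where to grip it (across y). x points to the bowl, z up.

How it is judged:
At the end, for the whole second after the job is handed in: Spatula and spoon each lie at rest in their own pocket: origin within 16 mm along and 15 mm across the pocket's centre, no more than 5 mm above the pocket floor, flat within 4.5 degrees and in line with the pocket within 11 degrees (x of spatula in the frame of spatula_pocket between -0.016 and 0.016 m and y of spatula in the frame of spatula_pocket between -0.015 and 0.015 m and z of spatula in the frame of spatula_pocket below 0.005 m and angle between each of spatula, spoon's own z axis and vertical below 0.08 rad and angle between the x axis of spatula and the x axis of spatula_pocket, either way round below 0.2 rad and linear speed of each of spatula, spoon below 0.02 m/s and x of spoon in the frame of spoon_pocket between -0.016 and 0.016 m and y of spoon in the frame of spoon_pocket between -0.015 and 0.015 m and z of spoon in the frame of spoon_pocket below 0.005 m and angle between the x axis of spoon and the x axis of spoon_pocket, either way round below 0.2 rad); the robot touches nothing.
It also fails if it takes over 58 s, if anything falls off the work surface, if the arm or the gripper's body presses on something with over 40 N, if the wrist force passes 120 N, or if a joint passes its speed limit or range.

ROBOT

A 6-joint arm with a two-finger parallel gripper is mounted at the origin on the work surface; the furniture and walls round the work are solid. World frame = base frame: x ahead of the robot, y to its left, z up, the work surface at z = 0. Lengths are in m, angles in rad, forces in N, time in s.
With the tool pointing down it reaches from about 0.3 to 0.775 m from the base axis. Payload 14.6 kg.
Tool frame: the origin (TCP) lies at the very end of the fingers, on their centre line; the grasp point (between the pads) lies 19 mm behind it; z points along the fingers, y is the line along which they close (so a half turn about z gives the same grasp; the last joint's range is limited). The gripper opens to 85 mm and grips with 20 to 120 N. Pads are 22 mm wide; open, the fingers measure 114 mm over their backs; the gripper's body (76 mm by 85 mm) begins 54 mm behind the grasp point. The pads swing forward as they close: fully open they stand 13 mm farther back than shut.
Start: joints at [1.065, 0.3, 1.521, -0, 1.321, -0.067], TCP at [0.234, 0.498, 0.231] pointing down, gripper open.
Joint ranges: [-3.03, 3.03], [-0.79, 2.21], [0.23, 2.52], [-1.04, 4.18], [0, 3.07], [-2.55, 2.55]. Speed limits (rad/s): [2.22, 2.22, 2.57, 3.14, 3.14, 3.14].

INTERFACE

Orientations are given as a rotation vector (axis times angle).
In Python, from rig import arm, capture, get_calibration, finish_job gives the robot as it stands.
- The arm moves only by the tool arm_command, never from a script. Its argument "series" is a list of rows, each an object with "jaw": the closure, from 0 (fully open) to 1 (shut); "travel": the shift along the tool's x, y, z in cm, a list of three; "turn": the turn about the tool's z in rad. A call has 1 to 8 rows; each row shifts and turns the commanded pose from where the row before left it, along the tool's axes as they then stand; what a row does not reach is not made up. A row lasts 1/8 s, in which the tool goes at most 62.5 mm and 10.7 degrees, less where a joint would pass 70% of its speed; a pose out of reach is approached as far as the arm can. A call with a gripper value outside its range is refused whole. The fingers move at their own pace and stop on an object; "newtons" is the grip in N (left out, the last holds). Time passes only in rows, so rows that do not move let the fingers close. It gives the time, the measured TCP pose, the force, the opening and the grip force at its end, in the units of the state.
- arm.state(): the state, without advancing time (a new reading comes with each control period).
- capture(name): name is "scene" or "side" or "wrist"; returns the picture (400x640x3 uint8, red, green, blue); there is no depth.
- get_calibration(name): a dict with "K" (3x3 intrinsics, pixels), "k1" (the pictures are not rectified: a ray, as slopes to the right and down, at radius r is drawn at 1 + k1 r^2 times it, then the intrinsics apply), "camera_from_world" (4x4, takes a point from world to camera coordinates); the wrist camera has in their place "tool_from_camera" (4x4, takes a point from camera to tool coordinates, whose origin is the TCP and whose axes are the flange's). Camera axes: x right, y up, looking along -z (the intrinsics and any distortion apply to the point x, -y, -z); pixel columns grow to the right and rows downward; lengths in m; the calibration is good to about 2 mm. A picture is of the moment at which its call begins: read the wrist's pose just before it. get_calibration takes no time and is no camera call.
- finish_job(): hands the job in; it is judged then, once.
The state is a dict: "clock": time; "q": joint angles; "dq": joint speeds; "joint_efforts": joint torques, N m; "eef_pos": TCP position; "ee_rot": TCP orientation; "contact_force": force on the tool from outside, world axes, zero at the start; "moment": the same for the moment, N m; "finger_gap": finger opening in m; "grip_force": force on a finger pad.
Only numpy, scipy, OpenCV 4.12 (cv2) and the standard library are available. Lean on these libraries where they do the work, as an engineer would, in place of code of your own. Each camera call takes 0.05 s, during which the arm holds its last target. There are 200 camera calls.

## Working session

There is one attempt and no reset: what is moved stays moved. The work goes in short steps, Python scripts to look and compute and a tool call to move; the robot and the scene stay as the last step left them, time stands still between calls to the robot, and variables do not carry over. Pictures are saved under pics/ and viewed, at most 10 in all, crops included, and the job is handed in when it is done.

Besides the shell and the picture viewer there is one more tool, called in YAML: its name, and indented under it one key for each argument. arm_command: Moves the arm, as the interface text tells. Its arguments: {"type":"object","properties":{"series":{"type":"array","items":{"type":"object","properties":{"jaw":{"type":"number"},"travel":{"type":"array","items":{"type":"number"}},"turn":{"type":"number"}}}},"newtons":{"type":"number"}},"required":["series"]}

```bash
mkdir -p pics; ls; python3 - <<'E'
from rig import arm,capture,get_calibration
import cv2,numpy as np
s=arm.state();print(s['clock'],s['eef_pos'],s['ee_rot'],s['finger_gap'])
for n in ['scene','side','wrist']:
    cv2.imwrite(f'pics/{n}0.png',capture(n)[:,:,::-1]);c=get_calibration(n);print(n,{k:np.round(v,4).tolist() for k,v in c.items()})
E
```

```text
pics
0.0 [0.23357038 0.49766217 0.23070393] [-6.83677211e-01 -3.06596780e+00  1.86684465e-03] 0.08533267658836592
scene {'K': [[368.4794, 0.0, 317.3594], [0.0, 368.4794, 197.6491], [0.0, 0.0, 1.0]], 'k1': -0.0279, 'camera_from_world': [[0.8585, -0.5127, 0.0109, -0.4813], [0.3787, 0.6482, 0.6606, -0.2021], [-0.3458, -0.563, 0.7506, -0.7497], [0.0, 0.0, 0.0, 1.0]]}
side {'K': [[422.9802, 0.0, 313.801], [0.0, 422.9802, 201.2974], [0.0, 0.0, 1.0]], 'k1': -0.0543, 'camera_from_world': [[0.9947, -0.1033, -0.0004, -0.5314], [0.0528, 0.505, 0.8615, -0.0407], [-0.0888, -0.8569, 0.5078, -1.0479], [0.0, 0.0, 0.0, 1.0]]}
wrist {'K': [[309.7321, 0.0, 317.5128], [0.0, 309.7321, 201.7463], [0.0, 0.0, 1.0]], 'k1': -0.0308, 'tool_from_camera': [[0.0002, 0.962, 0.273, 0.0697], [1.0, -0.0003, 0.0002, 0.0003], [0.0003, 0.273, -0.962, -0.1434], [0.0, 0.0, 0.0, 1.0]]}
```

View pics/scene0.png

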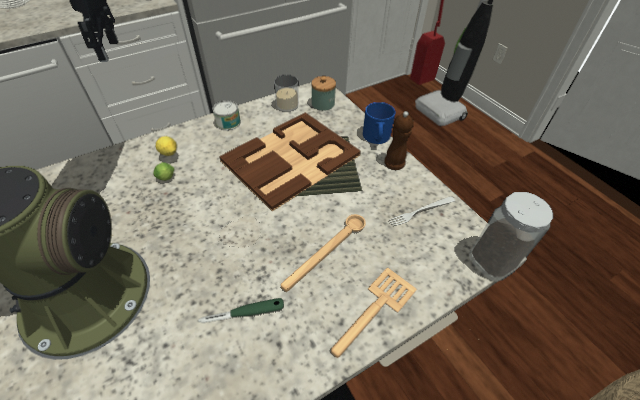

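View pics/side0.png

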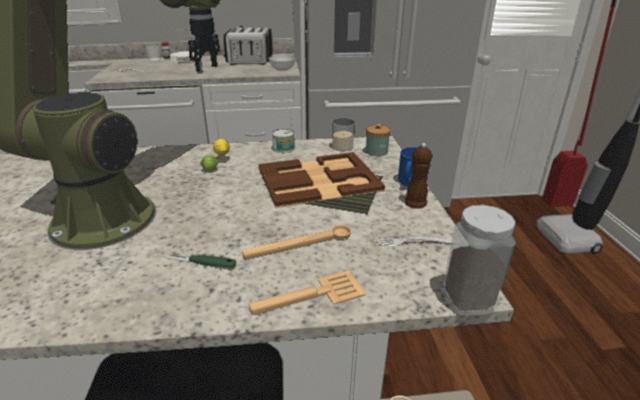

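The scene view shows the spoon from (287,285) to bowl (355,223), the spatula from (337,350) to blade (393,290), and the tray centred near (290,158) with both heads pointing right/up. Next I segment the light wood and cast rays.

```bash
cat > h.py <<'E'
import numpy as np,cv2
from rig import arm,capture,get_calibration
from scipy.spatial.transform import Rotation as R
def cam(name,state=None):
    c=get_calibration(name)
    if name!='wrist': T=np.linalg.inv(np.array(c['camera_from_world']))
    else:
        W=np.eye(4);W[:3,:3]=R.from_rotvec(state['ee_rot']).as_matrix();W[:3,3]=state['eef_pos'];T=W@np.array(c['tool_from_camera'])
    return np.array(c['K']),c['k1'],T
def cast(px,z,C):
    K,k1,T=C
    px=np.asarray(px,float).reshape(-1,1,2)
    u=cv2.undistortPoints(px,K,np.array([k1,0,0,0,0.]))[:,0]
    d=np.c_[u[:,0],-u[:,1],-np.ones(len(u))]@T[:3,:3].T
    o=T[:3,3]
    return (o+d*((z-o[2])/d[:,2])[:,None])[:,:2]
def wood(im):
    h=cv2.cvtColor(im,cv2.COLOR_RGB2HSV)
    return cv2.inRange(h,(8,60,130),(25,255,255))
def blobs(im,amin=150):
    n,l,s,c=cv2.connectedComponentsWithStats(wood(im))
    return [(s[i],c[i],l==i) for i in range(1,n) if s[i,4]>amin]
E
python3 - <<'E'
from h import *
for n in ['scene','side','wrist']:
    im=cv2.imread(f'pics/{n}0.png')[:,:,::-1]
    for s,c,m in blobs(im):
        if n!='wrist':
            P=cast(np.argwhere(m)[:,::-1],.012,cam(n)); 
            r=cv2.minAreaRect(P.astype(np.float32)*1000)
            print(n,s.tolist(),c.round(),P.mean(0).round(3),np.round(r[0]),np.round(r[1]),round(r[2],1))
        else: print(n,s.tolist())
E
```

```text
scene [311, 76, 25, 14, 243] [323.  82.] [0.838 0.425] [838. 425.] [83. 83.] 13.1
scene [277, 89, 19, 11, 152] [285.  93.] [0.693 0.429] [693. 426.] [59. 60.] 60.0
scene [245, 121, 98, 74, 2470] [295. 155.] [0.576 0.149] [557. 146.] [266. 240.] 10.9
scene [281, 214, 85, 76, 1091] [325. 250.] [ 0.486 -0.16 ] [ 487. -166.] [257.  46.] 19.3
scene [331, 268, 86, 90, 1798] [376. 306.] [ 0.504 -0.326] [ 483. -333.] [216.  76.] 16.7
side [275, 158, 94, 42, 1411] [325. 177.] [0.58  0.138] [559. 133.] [265. 241.] 8.7
side [242, 224, 110, 33, 950] [298. 241.] [ 0.484 -0.163] [ 484. -167.] [257.  49.] 19.2
side [249, 270, 117, 45, 1842] [316. 292.] [ 0.506 -0.333] [ 484. -341.] [216.  79.] 15.6
wrist [394, 27, 169, 102, 5217]
wrist [411, 166, 132, 62, 1350]
wrist [428, 213, 86, 38, 317]
wrist [361, 221, 97, 43, 887]
wrist [378, 297, 42, 33, 696]
wrist [137, 381, 24, 19, 240]
wrist [488, 388, 32, 12, 154]
```

View pics/wrist0.png

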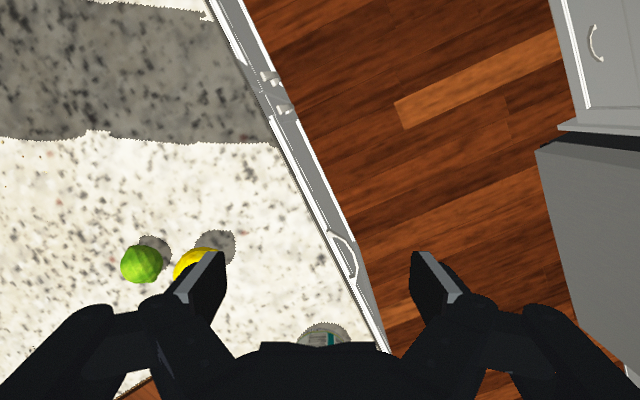

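arm_command:
  series:
    - {"travel": [-4.95,-3.64,0]}
    - {"travel": [-4.95,-3.64,0]}
    - {"travel": [-4.95,-3.64,0]}
    - {"travel": [-4.95,-3.64,0]}
    - {"travel": [-4.95,-3.64,0]}
    - {"travel": [-4.95,-3.64,0]}
    - {"travel": [-4.95,-3.64,0]}
    - {"turn": 0.18}

```text
schema error: expected keys jaw, travel, turn
```

arm_command:
  series:
    - {"turn": 0.18}
    - {"turn": 0.18}
    - {"turn": 0.18}
    - {"turn": 0.18}
    - {"turn": 0.18}
    - {"turn": 0.18}
    - {"turn": 0.18}
    - {"turn": 0.18}

```text
schema error: expected keys jaw, travel, turn
```

arm_command:
  series:
    - {"turn": 0.18}
    - {"turn": 0.18}
    - {"turn": 0.18}
    - {"turn": 0.18}
    - {"turn": 0.18}
    - {"turn": 0}
    - {"turn": 0}

```text
schema error: expected keys jaw, travel, turn
```

```bash
python3 - <<'E'
from h import *
s=arm.state();print(s['clock'],s['eef_pos'],s['ee_rot'],R.from_rotvec(s['ee_rot']).as_matrix().round(3).tolist(),np.round(s['q'],3))
im=capture('wrist');cv2.imwrite('pics/wrist1.png',im[:,:,::-1])
import json;json.dump({k:np.array(v).tolist() for k,v in s.items()},open('s1.json','w'))
for b in blobs(im): 
    P=cast(np.argwhere(b[2])[:,::-1],.004,cam('wrist',s));r=cv2.minAreaRect(P.astype(np.float32)*1000);print(b[0].tolist(),r)
E
```

```text
0.15 [0.23356894 0.49773958 0.23085955] [-6.83649209e-01 -3.06604364e+00  1.36986491e-03] [[-0.905, 0.425, -0.0], [0.425, 0.905, -0.001], [0.0, -0.001, -1.0]] [ 1.065  0.3    1.521 -0.     1.321 -0.067]
[394, 28, 169, 101, 5217] ((212.17556762695312, 707.3624267578125), (192.04620361328125, 34.745948791503906), 89.9950180053711)
[361, 165, 182, 99, 2134] ((352.382568359375, 623.2339477539062), (33.272586822509766, 241.45982360839844), 0.029384588822722435)
[431, 214, 81, 36, 318] ((381.5767517089844, 644.4632568359375), (11.88055419921875, 107.93080139160156), 2.7977516651153564)
[378, 297, 42, 33, 695] ((458.7652282714844, 515.1644897460938), (33.43336868286133, 54.00702667236328), 0.9946924448013306)
[137, 381, 24, 19, 241] ((428.95703125, 114.52418518066406), (31.842599868774414, 36.163330078125), 73.72944641113281)
[487, 387, 31, 13, 152] ((666.455810546875, 611.7217407226562), (44.956756591796875, 24.068252563476562), 63.10529327392578)
```

View pics/wrist1.png

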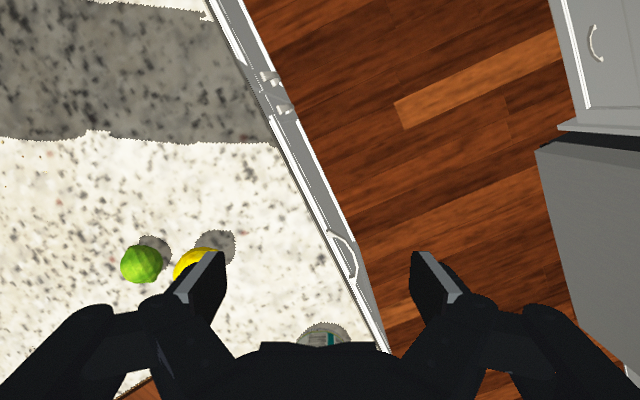

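The calls were refused because every row needs all its keys, so the wrist picture is unchanged. I'll send them again in full.

arm_command:
  series:
    - {"jaw": 0,"travel": [-4.95,-3.64,0],"turn": 0}
    - {"jaw": 0,"travel": [-4.95,-3.64,0],"turn": 0}
    - {"jaw": 0,"travel": [-4.95,-3.64,0],"turn": 0}
    - {"jaw": 0,"travel": [-4.95,-3.64,0],"turn": 0}
    - {"jaw": 0,"travel": [-4.95,-3.64,0],"turn": 0}
    - {"jaw": 0,"travel": [-4.95,-3.64,0],"turn": 0}
    - {"jaw": 0,"travel": [-4.95,-3.64,0],"turn": 0}
    - {"jaw": 0,"travel": [0,0,0],"turn": 0.18}

```text
clock: 1.2
eef_pos: [0.4403, 0.1167, 0.2311]
ee_rot: [-0.965, -2.99, 0.001]
contact_force: [-1.0, 0.2, -0.2]
finger_gap: 0.0855
grip_force: 0.0
```

arm_command:
  series:
    - {"jaw": 0,"travel": [0,0,0],"turn": 0.18}
    - {"jaw": 0,"travel": [0,0,0],"turn": 0.18}
    - {"jaw": 0,"travel": [0,0,0],"turn": 0.18}
    - {"jaw": 0,"travel": [0,0,0],"turn": 0.18}
    - {"jaw": 0,"travel": [0,0,0],"turn": 0.18}
    - {"jaw": 0,"travel": [0,0,0],"turn": 0.18}
    - {"jaw": 0,"travel": [0,0,0],"turn": 0.18}
    - {"jaw": 0,"travel": [0,0,0],"turn": 0.18}

```text
clock: 2.2
eef_pos: [0.439, 0.12, 0.2312]
ee_rot: [-2.697, -1.611, 0.0]
contact_force: [-0.4, 0.2, -0.7]
finger_gap: 0.0855
grip_force: 0.0
```

arm_command:
  series:
    - {"jaw": 0,"travel": [0,0,0],"turn": 0.18}
    - {"jaw": 0,"travel": [0,0,0],"turn": 0.18}
    - {"jaw": 0,"travel": [0,0,0],"turn": 0.18}
    - {"jaw": 0,"travel": [0,0,0],"turn": 0.18}
    - {"jaw": 0,"travel": [0,0,0],"turn": 0.18}
    - {"jaw": 0,"travel": [0,0,0],"turn": 0}
    - {"jaw": 0,"travel": [0,0,0],"turn": 0}

```text
clock: 3.08
eef_pos: [0.439, 0.12, 0.2312]
ee_rot: [3.128, 0.293, -0.0]
contact_force: [-0.2, 0.1, -0.4]
finger_gap: 0.0856
grip_force: 0.0
```

```bash
python3 - <<'E'
from h import *
s=arm.state();print(s['clock'],s['eef_pos'],s['ee_rot'],R.from_rotvec(s['ee_rot']).as_matrix().round(3).tolist(),np.round(s['q'],3))
im=capture('wrist');cv2.imwrite('pics/wrist2.png',im[:,:,::-1])
import json;json.dump({k:np.array(v).tolist() for k,v in s.items()},open('s2.json','w'))
for b in blobs(im): 
    P=cast(np.argwhere(b[2])[:,::-1],.004,cam('wrist',s));r=cv2.minAreaRect(P.astype(np.float32)*1000);print(b[0].tolist(),r)
E
```

```text
3.075 [0.43903379 0.12000976 0.23123022] [ 3.12787831e+00  2.93153629e-01 -2.08219510e-04] [[0.983, 0.186, -0.0], [0.186, -0.983, -0.0], [-0.0, -0.0, -1.0]] [0.186 0.087 1.775 0.    1.279 1.57 ]
[198, 0, 222, 188, 19746] ((520.4682006835938, 145.75506591796875), (204.22254943847656, 242.27676391601562), 10.568901062011719)
[535, 72, 50, 208, 3724] ((482.0400695800781, -177.71218872070312), (264.304443359375, 47.83506393432617), 18.962106704711914)
[126, 271, 27, 13, 193] ((255.75599670410156, 332.0609436035156), (19.17597198486328, 34.931396484375), 37.9747428894043)
```

View pics/wrist2.png

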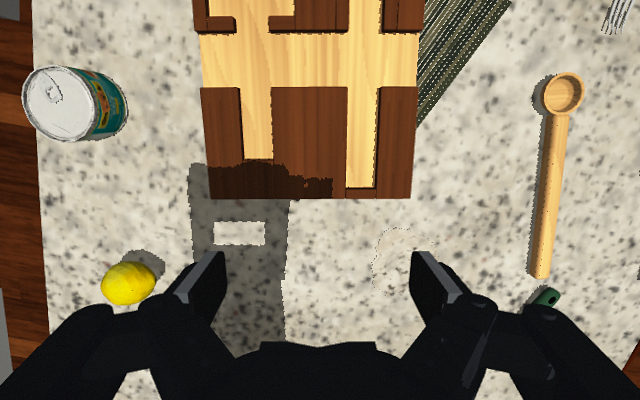

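The wrist view shows the tray's groove (rows 33–87), the spatula slot (cols 238–273), the spoon slot (cols 347–380), and the tray's near edge at row 198. The spoon is at the right. I'll measure these edges.

```bash
python3 - <<'E'
from h import *
import json
s=json.load(open('s2.json'));C=cam('wrist',s);im=cv2.imread('pics/wrist2.png')[:,:,::-1]
m=wood(im)>0
def runs(v):
    e=np.flatnonzero(np.diff(np.r_[0,v.astype(int),0]));return [tuple(map(int,x)) for x in e.reshape(-1,2) if x[1]-x[0]>8]
g=cv2.cvtColor(im,cv2.COLOR_RGB2GRAY)
for r in (100,120,140,150): print('row',r,runs(m[r]))
for c in (215,290,310,330,395): print('col',c,runs(m[:100,c]))
def fit(rows,sel,z):
    P=cast([(sel(runs(m[r]))-.5,r) for r in rows],z,C);vx,vy,x,y=cv2.fitLine(P.astype(np.float32),2,0,.01,.01).ravel()
    return P.mean(0),np.degrees(np.arctan(vy/vx))
L=lambda i,j:(lambda q:[x for x in q if x[0]<440][i][j])
rows=range(95,155)
for nm,i,j,z in (('spat far',0,0,.004),('spat near',0,1,.018),('spoon near',1,0,.018),('spoon far',1,1,.004)):
    print(nm,*fit(rows,L(i,j),z))
for cs in ((208,232),(278,342),(388,410)):
    for j,z in ((0,.004),(1,.018)):
        P=cast([(c,[x for x in runs(m[:,c]) if x[0]<90 and x[1]>60][0][j]-.5) for c in range(*cs)],z,C)
        l=cv2.fitLine(P.astype(np.float32),2,0,.01,.01).ravel();print('groove',cs,j,P.mean(0).round(4),np.degrees(np.arctan(l[1]/l[0])).round(2))
# tray edge corners
for n in ('scene','side'):
    i2=cv2.imread(f'pics/{n}0.png')[:,:,::-1]
    b=max((b for b in blobs(i2)),key=lambda b:b[0][4]) if n=='scene' else blobs(i2)[0]
    print(n,cv2.minAreaRect(cast(np.argwhere(b[2])[:,::-1],.004,cam(n)).astype(np.float32)*1000))
E
```

```text
row 100 [(241, 271), (347, 376), (544, 572)]
row 120 [(242, 272), (347, 377), (553, 570)]
row 140 [(243, 272), (346, 374), (551, 567)]
row 150 [(244, 273), (346, 373), (550, 566)]
col 215 [(0, 17), (35, 88)]
col 290 [(0, 16), (33, 87)]
col 310 [(34, 87)]
col 330 [(33, 87)]
col 395 [(35, 87)]
spat far [0.47865518 0.21768461] 10.8079
spat near [0.48581393 0.18176555] 10.398762
spoon near [0.5013584  0.09948182] 10.994216
spoon far [0.50766918 0.06410081] 10.775011
groove (208, 232) 0 [0.5702 0.254 ] -80.95
groove (208, 232) 1 [0.5147 0.2436] -79.32
groove (278, 342) 0 [0.589  0.1577] -78.82
groove (278, 342) 1 [0.5336 0.1472] -79.31
groove (388, 410) 0 [0.607  0.0625] -77.81
groove (388, 410) 1 [0.5518 0.052 ] -78.94
scene ((561.1448974609375, 154.06524658203125), (268.5940856933594, 242.30787658691406), 10.912879943847656)
side ((560.5166625976562, 148.72142028808594), (269.2055358886719, 244.1920623779297), 8.726665496826172)
```

arm_command:
  series:
    - {"jaw": 0,"travel": [-0.7,5.4,-1],"turn": 0}
    - {"jaw": 0,"travel": [-0.7,5.4,-1],"turn": 0}
    - {"jaw": 0,"travel": [-0.7,5.4,-1],"turn": 0}
    - {"jaw": 0,"travel": [-0.7,5.4,-1],"turn": 0}
    - {"jaw": 0,"travel": [-0.7,5.4,-1],"turn": 0}
    - {"jaw": 0,"travel": [-0.7,5.4,-1],"turn": 0}
    - {"jaw": 0,"travel": [-0.7,5.4,-1],"turn": -0.11}
    - {"jaw": 0,"travel": [0,0,0],"turn": 0}

```text
clock: 4.12
eef_pos: [0.4593, -0.2635, 0.3012]
ee_rot: [3.108, 0.459, -0.0]
contact_force: [-0.2, 0.7, -0.6]
finger_gap: 0.0851
grip_force: 0.0
```

arm_command:
  series:
    - {"jaw": 0,"travel": [0,0,0],"turn": 0}

```text
clock: 4.25
eef_pos: [0.4595, -0.2602, 0.3009]
ee_rot: [-3.107, -0.459, 0.001]
contact_force: [0.3, -0.8, 0.1]
finger_gap: 0.0853
grip_force: 0.0
```

```bash
python3 - <<'E'
from h import *
import json
s=arm.state();M=R.from_rotvec(s['ee_rot']).as_matrix();print(s['clock'],s['eef_pos'],'yaw',np.arctan2(M[1,0],M[0,0]))
im=capture('wrist');cv2.imwrite('pics/wrist3.png',im[:,:,::-1])
json.dump({k:np.array(v).tolist() for k,v in s.items()},open('s3.json','w'))
for b in blobs(im):
    P=cast(np.argwhere(b[2])[:,::-1],.012,cam('wrist',s));r=cv2.minAreaRect(P.astype(np.float32)*1000);print(b[0].tolist(),r)
E
```

```text
4.25 [ 0.45950345 -0.26021871  0.30089181] yaw 0.29308943803894133
[0, 0, 132, 129, 4936] ((494.9273986816406, 97.49462127685547), (158.13427734375, 167.90504455566406), 11.857017517089844)
[513, 0, 26, 30, 179] ((717.3209228515625, -453.9221496582031), (47.85840606689453, 12.399791717529297), 63.02006149291992)
[533, 0, 22, 23, 154] ((726.828857421875, -474.0149230957031), (32.52941131591797, 20.518383026123047), 66.93611907958984)
[577, 0, 63, 30, 593] ((758.7583618164062, -560.506103515625), (32.063961029052734, 88.345703125), 2.7111964225769043)
[232, 25, 37, 194, 3425] ((479.9932861328125, -155.9167938232422), (257.0740051269531, 46.23725509643555), 13.003913879394531)
[471, 26, 112, 49, 1323] ((679.9824829101562, -478.21038818359375), (20.586666107177734, 157.11732482910156), 0.9901030659675598)
[523, 33, 58, 23, 266] ((701.904296875, -504.7840576171875), (9.308666229248047, 84.92150115966797), 2.574286699295044)
[458, 44, 182, 89, 2885] ((649.0892333984375, -540.216796875), (37.497833251953125, 280.2508239746094), 0.016315080225467682)
[19, 47, 14, 74, 381] ((451.2265319824219, 151.14923095703125), (94.26073455810547, 9.377187728881836), 11.760175704956055)
[344, 81, 58, 157, 3085] ((481.4754638671875, -329.4435119628906), (219.6636962890625, 75.92127990722656), 16.35918426513672)
[419, 160, 139, 52, 1610] ((499.2236022949219, -507.4349365234375), (213.8283233642578, 27.166032791137695), 89.88417053222656)
[465, 194, 110, 37, 466] ((478.8939514160156, -569.3341674804688), (184.22328186035156, 8.89848518371582), 89.42546844482422)
```

View pics/wrist3.png

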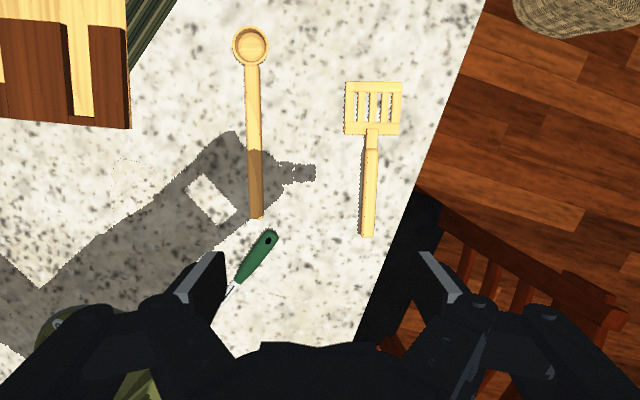

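The wrist view shows the spoon from handle end (257,218) to bowl (250,46) and the spatula from (366,237) to blade (373,108). I'll fit the handle axes and end points next.

```bash
python3 - <<'E'
from h import *
import json
s=json.load(open('s3.json'));C=cam('wrist',s);im=cv2.imread('pics/wrist3.png')[:,:,::-1]
B=blobs(im)
for nm,x0,r0,tail,head,xr in (('spoon',232,75,-.135,.122,1),('spat',344,165,-.100,.120,1)):
    b=[b for b in B if abs(b[0][0]-x0)<4 and b[0][4]>3000][0][2]
    pt=[];w=[]
    for r in range(r0,212 if nm=='spoon' else 232):
        c=np.flatnonzero(b[r]);
        e=cast([(c[0]-.5,r),(c[-1]+.5,r)],.012,C);pt.append(e.mean(0));w.append(np.hypot(*(e[0]-e[1])))
    pt=np.array(pt);vx,vy,x,y=cv2.fitLine(pt.astype(np.float32),2,0,.01,.01).ravel()
    if vx<0:vx,vy=-vx,-vy
    u=np.array([vx,vy]);p=np.array([x,y])
    t=lambda z:(cast(np.argwhere(b)[:,::-1],z,C)-p)@u
    # tail: near end wall faces/away; top edge
    o1=p+u*(t(.018).min()-tail);o2=p+u*(t(.0).min()-tail);zh=.016 if nm=='spoon' else .005
    o3=p+u*(t(zh).max()-head);o4=p+u*(t(.0).max()-head)
    print(nm,'yaw',np.arctan2(vy,vx).round(4),'w',np.mean(w).round(4),'tail top/bot',o1.round(4),o2.round(4),'head',o3.round(4),o4.round(4))
E
```

```text
spoon yaw 0.2647 w 0.0204 tail top/bot [ 0.4896 -0.159 ] [ 0.4836 -0.1607] head [ 0.4867 -0.1598] [ 0.4905 -0.1588]
spat yaw 0.2831 w 0.0196 tail top/bot [ 0.4748 -0.3331] [ 0.4678 -0.3351] head [ 0.4728 -0.3337] [ 0.4733 -0.3335]
```

arm_command:
  newtons: 40
  series:
    - {"jaw": 0,"travel": [2.8,-4.4,3],"turn": 0}
    - {"jaw": 0,"travel": [2.8,-4.4,3],"turn": 0.028}
    - {"jaw": 0,"travel": [0,0,5.5],"turn": 0}
    - {"jaw": 0,"travel": [0,0,5.5],"turn": 0}
    - {"jaw": 0,"travel": [0,0,5],"turn": 0}
    - {"jaw": 0,"travel": [0,0,4],"turn": 0}
    - {"jaw": 0,"travel": [0,0,2.2],"turn": 0}
    - {"jaw": 0,"travel": [0,0,1.3],"turn": 0}

```text
clock: 5.3
eef_pos: [0.4876, -0.159, 0.0055]
ee_rot: [-3.113, -0.417, 0.001]
contact_force: [-0.7, -0.2, -0.1]
finger_gap: 0.0855
grip_force: 0.0
```

arm_command:
  series:
    - {"jaw": 0,"travel": [0,0,0.2],"turn": 0}
    - {"jaw": 0.8,"travel": [0,0,0],"turn": 0}
    - {"jaw": 1,"travel": [0,0,0],"turn": 0}
    - {"jaw": 1,"travel": [0,0,0],"turn": 0}
    - {"jaw": 1,"travel": [0,0,0],"turn": 0}
    - {"jaw": 1,"travel": [0,0,0],"turn": 0}

```text
clock: 6.05
eef_pos: [0.4881, -0.1604, 0.0047]
ee_rot: [3.114, 0.415, 0.001]
contact_force: [-1.7, -0.2, 5.5]
finger_gap: 0.019
grip_force: 39.9
```

arm_command:
  series:
    - {"jaw": 1,"travel": [0,0,-2],"turn": 0}
    - {"jaw": 1,"travel": [0,0,-5],"turn": 0}
    - {"jaw": 1,"travel": [0,0,-5],"turn": 0}
    - {"jaw": 1,"travel": [0,0,-5],"turn": 0}
    - {"jaw": 1,"travel": [2.96,-4.48,0],"turn": 0}
    - {"jaw": 1,"travel": [2.96,-4.48,0],"turn": 0}
    - {"jaw": 1,"travel": [2.96,-4.48,0],"turn": 0}
    - {"jaw": 1,"travel": [2.96,-4.48,0],"turn": 0}

```text
clock: 7.05
eef_pos: [0.5554, 0.0455, 0.1742]
ee_rot: [-3.114, -0.414, 0.0]
contact_force: [0.9, -0.1, -1.0]
finger_gap: 0.0187
grip_force: 39.4
```

arm_command:
  series:
    - {"jaw": 1,"travel": [2.96,-4.48,0],"turn": 0.078}
    - {"jaw": 1,"travel": [0,0,5],"turn": 0}
    - {"jaw": 1,"travel": [0,0,5],"turn": 0}
    - {"jaw": 1,"travel": [0,0,3],"turn": 0}
    - {"jaw": 1,"travel": [0,0,0],"turn": 0}
    - {"jaw": 1,"travel": [0,0,0],"turn": 0}

```text
clock: 7.8
eef_pos: [0.5727, 0.0948, 0.0457]
ee_rot: [-3.128, -0.293, -0.003]
contact_force: [1.0, -0.3, -0.8]
finger_gap: 0.0188
grip_force: 39.4
```

```bash
python3 - <<'E'
from h import *
import json
s=arm.state();M=R.from_rotvec(s['ee_rot']).as_matrix();print(s['clock'],s['eef_pos'],'yaw',np.arctan2(M[1,0],M[0,0]),s['finger_gap'])
ims=[capture(n) for n in ('wrist','scene','side')]
for n,i in zip(('wrist','scene','side'),ims): cv2.imwrite(f'pics/{n}4.png',i[:,:,::-1])
json.dump({k:np.array(v).tolist() for k,v in s.items()},open('s4.json','w'))
a=cv2.resize(ims[0][:300,150:550],None,fx=1.5,fy=1.5)[:,:,::-1]
b=np.hstack([ims[1][80:230,200:400],ims[2][110:260,230:430]])[:,:,::-1]
b=cv2.resize(b,(600,225))
cv2.imwrite('pics/c4.png',np.vstack([a[:370],b]))
E
```

```text
7.8 [0.57274148 0.09478221 0.04571082] yaw 0.18673437090111047 0.018783136886376683
```

View pics/c4.png

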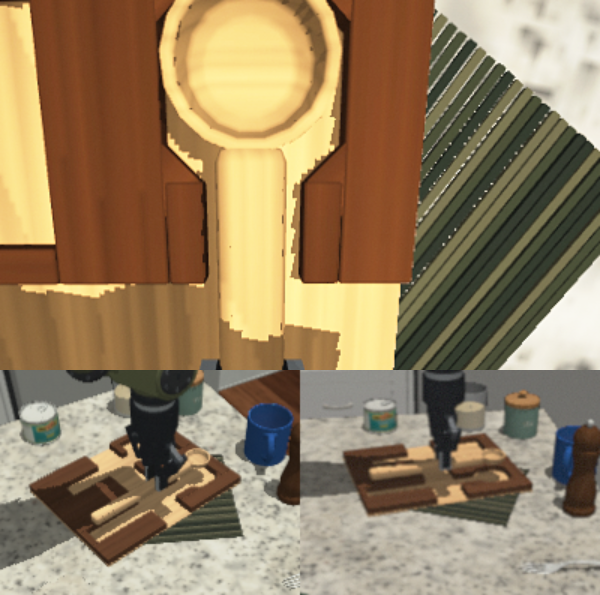

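The bowl is centred over its head pocket and the handle over its slot. By ray the bowl centre is at tool x ≈ 98 mm, as specified. I'll lower it now.

arm_command:
  series:
    - {"jaw": 1,"travel": [0,0,1.5],"turn": 0}
    - {"jaw": 1,"travel": [0,0,1.4],"turn": 0}
    - {"jaw": 1,"travel": [0,0,0.7],"turn": 0}
    - {"jaw": 1,"travel": [0,0,0],"turn": 0}

```text
clock: 8.45
eef_pos: [0.572, 0.0947, 0.0079]
ee_rot: [-3.128, -0.293, 0.0]
contact_force: [-0.0, 0.2, -0.4]
finger_gap: 0.0192
grip_force: 41.0
```

arm_command:
  series:
    - {"jaw": 0.5,"travel": [0,0,0],"turn": 0}
    - {"jaw": 0.2,"travel": [0,0,0],"turn": 0}
    - {"jaw": 0,"travel": [0,0,0],"turn": 0}
    - {"jaw": 0,"travel": [0,0,0],"turn": 0}

```text
clock: 8.95
eef_pos: [0.5721, 0.0947, 0.0083]
ee_rot: [3.128, 0.293, -0.0]
contact_force: [0.3, -0.0, -0.9]
finger_gap: 0.0853
grip_force: 0.0
```

arm_command:
  series:
    - {"jaw": 0,"travel": [0,0,-3],"turn": 0}
    - {"jaw": 0,"travel": [0,0,-6],"turn": 0}
    - {"jaw": 0,"travel": [0,0,-6],"turn": 0}
    - {"jaw": 0,"travel": [0,0,-5],"turn": 0}
    - {"jaw": 0,"travel": [0,0,0],"turn": 0}

```text
clock: 9.57
eef_pos: [0.5733, 0.0949, 0.2125]
ee_rot: [-3.128, -0.293, -0.011]
contact_force: [0.3, 0.0, -1.2]
finger_gap: 0.0853
grip_force: 0.0
```

```bash
python3 - <<'E'
from h import *
s=arm.state();im=capture('wrist');print(s['eef_pos']);cv2.imwrite('pics/wrist5.png',im[:,:,::-1])
E
```

```text
[0.57334655 0.09493567 0.2125395 ]
```

arm_command:
  series:
    - {"jaw": 0,"travel": [-2.2,5.03,0],"turn": 0}
    - {"jaw": 0,"travel": [-2.2,5.03,0],"turn": 0}
    - {"jaw": 0,"travel": [-2.2,5.03,0],"turn": 0}
    - {"jaw": 0,"travel": [-2.2,5.03,0],"turn": 0}
    - {"jaw": 0,"travel": [-2.2,5.03,0],"turn": 0}
    - {"jaw": 0,"travel": [-2.2,5.03,0],"turn": 0}
    - {"jaw": 0,"travel": [-2.2,5.03,0],"turn": 0}
    - {"jaw": 0,"travel": [-2.2,5.03,0],"turn": -0.096}

```text
clock: 10.62
eef_pos: [0.4728, -0.3347, 0.2065]
ee_rot: [-3.108, -0.445, 0.003]
contact_force: [1.1, 0.9, 0.3]
finger_gap: 0.0857
grip_force: 0.0
```

View pics/wrist5.png

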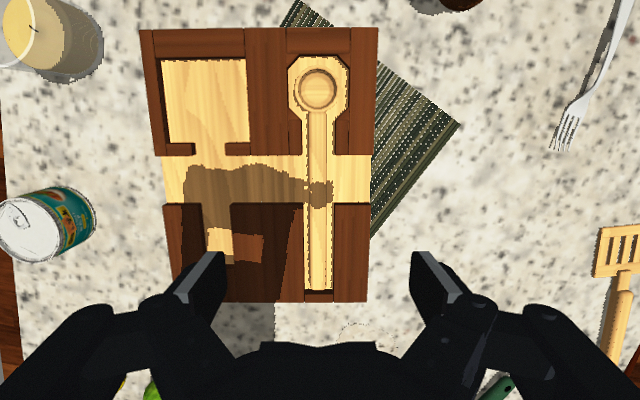

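The spoon lies centred in its pocket, with the bowl at (317,92) and the handle end at (318,290). Next I pick up the spatula.

arm_command:
  series:
    - {"jaw": 0,"travel": [0,0,5],"turn": 0}
    - {"jaw": 0,"travel": [0,0,5.5],"turn": 0}
    - {"jaw": 0,"travel": [0,0,5],"turn": 0}
    - {"jaw": 0,"travel": [0,0,3],"turn": 0}
    - {"jaw": 0,"travel": [0,0,1.3],"turn": 0}
    - {"jaw": 0,"travel": [0,0,0.6],"turn": 0}
    - {"jaw": 0,"travel": [0,0,0],"turn": 0}

```text
clock: 11.5
eef_pos: [0.474, -0.3335, 0.0047]
ee_rot: [3.11, 0.443, 0.001]
contact_force: [1.3, -0.0, 0.3]
finger_gap: 0.0855
grip_force: 0.0
```

arm_command:
  series:
    - {"jaw": 0.8,"travel": [0,0,0],"turn": 0}
    - {"jaw": 1,"travel": [0,0,0],"turn": 0}
    - {"jaw": 1,"travel": [0,0,0],"turn": 0}
    - {"jaw": 1,"travel": [0,0,0],"turn": 0}
    - {"jaw": 1,"travel": [0,0,0],"turn": 0}
    - {"jaw": 1,"travel": [0,0,0],"turn": 0}

```text
clock: 12.25
eef_pos: [0.474, -0.3335, 0.0046]
ee_rot: [3.11, 0.443, 0.001]
contact_force: [-1.2, -0.1, 5.4]
finger_gap: 0.0188
grip_force: 40.5
```

arm_command:
  series:
    - {"jaw": 1,"travel": [0,0,-2],"turn": 0}
    - {"jaw": 1,"travel": [0,0,-5],"turn": 0}
    - {"jaw": 1,"travel": [0,0,-5],"turn": 0}
    - {"jaw": 1,"travel": [0,0,-5],"turn": 0}
    - {"jaw": 1,"travel": [2.25,-5.03,0],"turn": 0}
    - {"jaw": 1,"travel": [2.25,-5.03,0],"turn": 0}
    - {"jaw": 1,"travel": [2.25,-5.03,0],"turn": 0}
    - {"jaw": 1,"travel": [2.25,-5.03,0],"turn": 0}

```text
clock: 13.25
eef_pos: [0.504, -0.1132, 0.1754]
ee_rot: [3.11, 0.442, 0.001]
contact_force: [0.8, -0.1, -0.8]
finger_gap: 0.019
grip_force: 39.7
```

arm_command:
  series:
    - {"jaw": 1,"travel": [2.25,-5.03,0],"turn": 0}
    - {"jaw": 1,"travel": [2.25,-5.03,0],"turn": 0}
    - {"jaw": 1,"travel": [2.25,-5.03,0],"turn": 0}
    - {"jaw": 1,"travel": [2.25,-5.03,0],"turn": 0}
    - {"jaw": 1,"travel": [2.25,-5.03,0],"turn": 0}
    - {"jaw": 1,"travel": [2.25,-5.03,0],"turn": 0.096}
    - {"jaw": 1,"travel": [0,0,5],"turn": 0}
    - {"jaw": 1,"travel": [0,0,5],"turn": 0}

```text
clock: 14.25
eef_pos: [0.5495, 0.2133, 0.0742]
ee_rot: [-3.127, -0.295, -0.002]
contact_force: [1.2, -0.1, -1.1]
finger_gap: 0.0189
grip_force: 39.7
```

arm_command:
  series:
    - {"jaw": 1,"travel": [0,0,2.5],"turn": 0}
    - {"jaw": 1,"travel": [0,0,0],"turn": 0}
    - {"jaw": 1,"travel": [0,0,0],"turn": 0}

```text
clock: 14.62
eef_pos: [0.5503, 0.2127, 0.0512]
ee_rot: [-3.127, -0.293, -0.003]
contact_force: [-0.2, 0.3, -1.1]
finger_gap: 0.0186
grip_force: 39.7
```

```bash
python3 - <<'E'
from h import *
s=arm.state();M=R.from_rotvec(s['ee_rot']).as_matrix();print(s['clock'],s['eef_pos'],'yaw',np.arctan2(M[1,0],M[0,0]),s['finger_gap'])
im=capture('wrist');cv2.imwrite('pics/wrist6.png',im[:,:,::-1])
E
```

```text
14.625 [0.55027798 0.21269018 0.05120058] yaw 0.186776177486157 0.018561664754920874
```

View pics/wrist6.png

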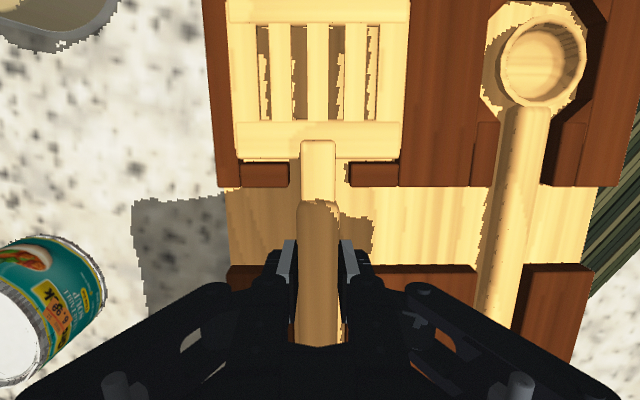

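The blade is centred over its rectangular pocket: its rear edge at row 157 casts to tool x ≈ 51 mm, and its middle is at col 320. I'll lower and release.

arm_command:
  series:
    - {"jaw": 1,"travel": [0,0,1.8],"turn": 0}
    - {"jaw": 1,"travel": [0,0,1.6],"turn": 0}
    - {"jaw": 1,"travel": [0,0,0.8],"turn": 0}
    - {"jaw": 1,"travel": [0,0,0],"turn": 0}

```text
clock: 15.18
eef_pos: [0.5498, 0.2125, 0.0071]
ee_rot: [3.128, 0.293, 0.001]
contact_force: [-0.1, -0.0, 4.3]
finger_gap: 0.0191
grip_force: 42.5
```

arm_command:
  series:
    - {"jaw": 0.5,"travel": [0,0,0],"turn": 0}
    - {"jaw": 0.2,"travel": [0,0,0],"turn": 0}
    - {"jaw": 0,"travel": [0,0,0],"turn": 0}
    - {"jaw": 0,"travel": [0,0,0],"turn": 0}

```text
clock: 15.68
eef_pos: [0.5495, 0.2125, 0.0072]
ee_rot: [3.128, 0.293, -0.0]
contact_force: [-0.7, -0.1, 0.9]
finger_gap: 0.0853
grip_force: 0.0
```

arm_command:
  series:
    - {"jaw": 0,"travel": [0,0,-3],"turn": 0}
    - {"jaw": 0,"travel": [0,0,-5],"turn": 0}
    - {"jaw": 0,"travel": [0,0,-6],"turn": 0}
    - {"jaw": 0,"travel": [0,0,-5],"turn": 0}
    - {"jaw": 0,"travel": [0,0,0],"turn": 0}
    - {"jaw": 0,"travel": [0,0,0],"turn": 0}

```text
clock: 16.42
eef_pos: [0.5492, 0.2124, 0.1964]
ee_rot: [3.128, 0.293, -0.002]
contact_force: [0.1, 0.1, -0.9]
finger_gap: 0.0853
grip_force: 0.0
```

```bash
python3 - <<'E'
from h import *
im=capture('wrist');b=capture('side');c=np.zeros((560,640,3),np.uint8);c[:400]=im
c[400:560,:]=cv2.resize(b[140:220,240:400],(320,160)).repeat(2,1)
cv2.imwrite('pics/c7.png',c[:,:,::-1])
E
```

```text
(no output)
```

View pics/c7.png

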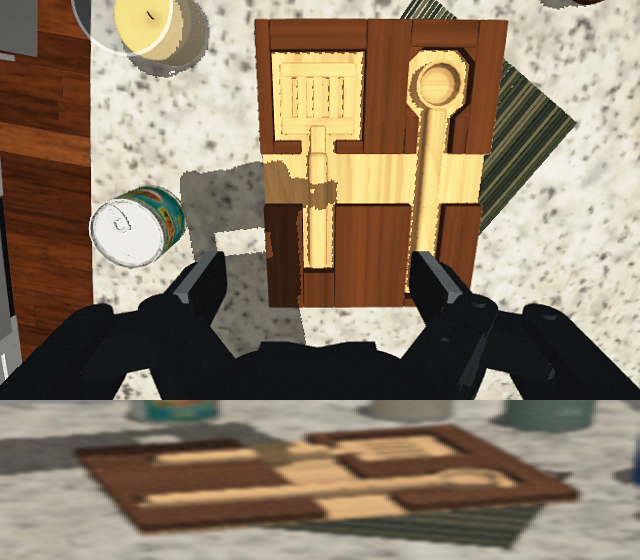

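Both tools lie in their own pockets, with the blade at (318,98) and the bowl at (437,85), inside the walls with a gap all round. The gripper is clear of them.

```bash
python3 -c "
from rig import finish_job
print(finish_job())"
```

```text
the job is handed in; nothing more can be done
None
```

The spatula and spoon are each released in their own pocket, and the last wrist and side pictures show both inside the walls and looking flat; the job was handed in at about 16.5 s, and `finish_job` returned no verdict.

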